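# Push a bearing sleeve up the gauging ramp and hold it against the sprung stop

### The job

With the fingertips behind the bearing sleeve, slowly push it up the ramp from the low end to the stop, without pinching or lifting it and without letting it run back down. Push it gently on until it presses the sprung stop plate about half-way in, and finish holding it there: the program ends with the fingertips still pushing the sleeve against the stop, for the gauge to be read. Leave the small things standing beside the ramp alone.

Things in the scene. Friction and masses are not known exactly. Their poses are not given: they have to be found in the camera images.
- sleeve_center (a point): Centre (on the axis, half-way along) of the bearing sleeve: bright steel cylinder with a dark bore in each end, 58 mm diameter, 96 mm long, about 0.45 kg, lying across the ramp against a low lip at its foot; its y axis is the cylinder's axis. Let go, it rolls back down. Keep it under 0.3 m/s (reached in a free roll back of about 8 cm).
- ramp_foot (a point): Point on the ramp's running surface, on its centre line, under the sleeve at the start (whose centre is 29 mm along z). x points up the slope (7 degrees), y level across, z square to the surface. A lip 5 mm high crosses the channel at x = -22 to -16 mm; the surface runs from x = -55 to +225 mm. The channel is open behind the sleeve.
- ramp_end (a point): Point on the running surface at the high end of the ramp, on its centre line (axes as ramp_foot). The fixed ramp is an aluminium channel 280 mm long on a dark base plate, 102 mm wide inside; side cheeks 5 mm thick stand 14 mm above the surface. Fingers held nearly closed fit between the cheeks; keep their tips 8 to 20 mm above the surface.
- stop_face (a point): Centre of the stop plate's face that the sleeve meets, 29 mm above the running surface; x points up the slope. Bright steel plate 5 x 64 x 30 mm, sprung on rods in front of a dark bridge clamped across the cheeks (122 mm wide, top 51 mm above the surface). The face is 145 to 185 mm up the slope from ramp_foot; the bridge does not move.
- stop_plate (a joint): How far the stop plate is pushed in, m: 0 out (nothing against it), 0.012 fully in (solid). Its spring takes about 3 N to start moving, 5 N at 6 mm and 7.5 N fully in, and drives the plate out again. Friction makes the push on the sleeve up to twice that; the sleeve must not be pushed with more than 25 N.
- dowel: Loose wooden dowel, 22 mm in diameter, 20 mm high, standing beside the ramp on the robot's side; origin at the centre of its underside. Leave it alone.
- cell: Loose AA battery cell, 14 mm in diameter, 50 mm high, standing beside the low half of the ramp on the robot's side; origin under its centre. Leave it alone.
- hex_set: Loose folding hex key set, 23 x 78 x 20 mm, lying beside the ramp on the far side; origin under its centre. Leave it alone.
Mind the look-alikes: they are no part of the job. Of the things that look like the part that bears sleeve_center, the larger one is meant.

How it is judged:
By the outcome, as a careful person would: the job done as asked, in the order asked, and still so for the second after the job is handed in, while the arm keeps its last pose, push and grip.
It also fails if it takes over 38 s, if anything falls off the work surface, if the arm or the gripper's body presses on something with over 40 N, if the wrist force passes 120 N, or if a joint passes its speed limit or range.

### The arm

A 6-joint arm with a two-finger parallel gripper is mounted at the origin on a cart in front of the work surface, level with it; the furniture and walls round the work are solid. World frame = base frame: x ahead of the robot, y to its left, z up, the work surface at z = 0. Lengths are in mm, angles in rad, forces in N, time in s.
With the tool pointing down it reaches from about 350 to 875 mm from the base axis. Payload 4.2 kg.
Tool frame: the origin (TCP) lies at the very end of the fingers, on their centre line; the grasp point (between the pads) lies 19 mm behind it; z points along the fingers, y is the line along which they close (so a half turn about z gives the same grasp; the last joint's range is limited). The gripper opens to 85 mm and grips with 20 to 120 N. Pads are 22 mm wide; open, the fingers measure 114 mm over their backs; the gripper's body (76 mm by 85 mm) begins 54 mm behind the grasp point. The pads swing forward as they close: fully open they stand 13 mm farther back than shut.
Start: joints at [1.588, 0.385, 0.008, 0, -1.194, -0.259], TCP at [149.625, 606.804, 231.312] pointing down, gripper open.
Joint ranges: [-3.14, 3.14], [-1.21, 2.06], [-1.07, 1.41], [-3.16, 2.05], [-2.99, -0.16], [-3.1, 3.1]. Speed limits (rad/s): [2.79, 2.79, 3.14, 3.14, 3.14, 3.14].

### API

Orientations are given as a unit quaternion [x, y, z, w].
In Python, from bench import read_state, get_image, camera_model, job_done gives the robot as it stands.
- The arm moves only by the shell command python3 -m handwheel 'ROWS'. ROWS is JSON, a list of rows, each a list of 7 numbers: the shift along the tool's x, y, z in m, then the turn, a rotation vector about the tool's x, y, z in rad, then the gripper's target within -1 to 1 (fully open at 1, half-way at 0, shut at -1). In form: [[dx, dy, dz, wx, wy, wz, jaw], ...]. A call has 1 to 10 rows; each row is the pose to reach, as a shift and turn from the pose commanded when the call began, along the tool's axes at that moment; what a row does not reach only later rows make up. A row lasts 1/8 s, in which the tool goes at most 62.5 mm and 10.7 degrees, less where a joint would pass 70% of its speed; a pose out of reach is approached as far as the arm can. A call with a gripper value outside its range is refused whole. The fingers move at their own pace and stop on an object; the grip force is fixed at half the most. Time passes only in rows, so rows that repeat a pose let the fingers close. It gives the time, the measured TCP pose, the force, the opening and the grip force at its end, in the units of the state.
- read_state(): the state, without advancing time (a new reading comes with each control period).
- get_image(name): name is "scene" or "top" or "wrist"; returns (picture, depth): 384x512x3 uint8, blue, green, red; 384x512 float32, mm along the optical axis (not along the pixel's ray), 0 where there is no reading.
- camera_model(name): a dict with "K" (3x3 intrinsics, pixels), "rvec" (rotation vector, rad) and "tvec" (3), from world to camera coordinates, as OpenCV has them; the wrist camera has in their place "hand_eye" (4x4, takes a point from camera to tool coordinates, whose origin is the TCP and whose axes are the flange's). Camera axes: x right, y down, z forward; pixel columns grow to the right and rows downward; lengths in mm; the calibration is good to about 2 mm. The wrist camera is an equidistant fisheye: a pixel r from the principal point sees the ray r / f radians off the axis. A picture is of the moment at which its call begins: read the wrist's pose just before it. camera_model takes no time and is no camera call.
- job_done(): hands the job in; it is judged then, once.
The state is a dict: "clock": time; "joints": joint angles; "joint_vel": joint speeds; "joint_efforts": joint torques, N m; "position": TCP position; "ee_rot": TCP orientation; "contact_force": force on the tool from outside, world axes, zero at the start; "wrist_torque": the same for the moment, N m; "gripper_width": finger opening in mm; "grasp_force": force on a finger pad.
Only numpy, scipy, OpenCV 4.12 (cv2) and the standard library are available. Lean on these libraries where they do the work, as an engineer would, in place of code of your own. Each camera call takes 0.05 s, during which the arm holds its last target. There are 200 camera calls.

## Working session

There is one attempt and no reset: what is moved stays moved. The work goes in short steps, Python scripts to look and compute and a shell command to move; the robot and the scene stay as the last step left them, time stands still between calls to the robot, and variables do not carry over. Pictures are saved under pics/ and viewed, at most 10 in all, crops included, and the job is handed in when it is done.

```bash
mkdir -p pics; python3 - <<'E'
from bench import *
import cv2,numpy as np,json
s=read_state();print({k:np.round(v,3).tolist() for k,v in s.items()})
for n in ("scene","top"):
    im,d=get_image(n);cv2.imwrite(f"pics/{n}0.png",im);np.savez(f"/tmp/{n}0.npz",im=im,d=d)
    c=camera_model(n);print(n,{k:np.round(v,4).tolist() for k,v in c.items()})
E
```

```text
{'clock': 0.0, 'joints': [1.588, 0.386, 0.007, -0.001, -1.194, -0.259], 'joint_vel': [0.001, -0.0, -0.001, -0.0, -0.0, -0.001], 'joint_efforts': [0.001, -39.229, 18.84, 4.186, -0.005, -0.0], 'position': [149.487, 606.249, 230.216], 'ee_rot': [0.993, -0.121, -0.0, 0.001], 'contact_force': [0.544, 0.157, -0.041], 'wrist_torque': [-0.017, -0.031, -0.022], 'grasp_force': 0.0, 'gripper_width': 85.47}
scene {'K': [[440.1842, 0.0, 255.8969], [0.0, 440.1842, 190.4264], [0.0, 0.0, 1.0]], 'rvec': [1.9827, -0.921, 0.5344], 'tvec': [-427.001, 245.1033, 761.5493]}
top {'K': [[395.7866, 0.0, 252.9779], [0.0, 395.7866, 199.2994], [0.0, 0.0, 1.0]], 'rvec': [2.1546, -2.0987, 0.1481], 'tvec': [-124.1361, 550.3864, 856.5683]}
```

View pics/top0.png

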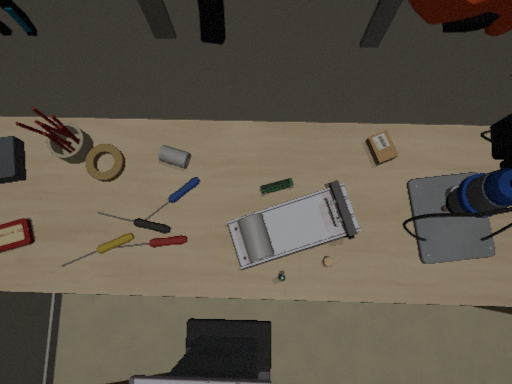

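View pics/scene0.png

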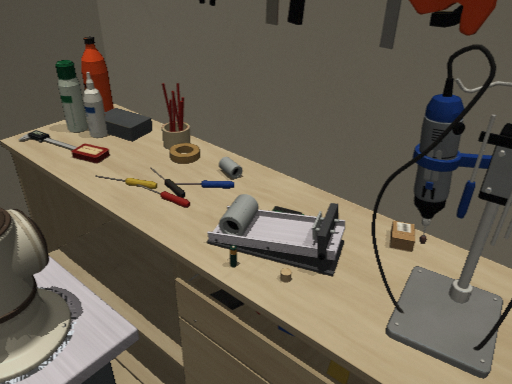

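The top view shows two cylinders: the large one on the ramp at (254,238) and a small loose one at (175,157). In the scene view they are at (239,215) and (231,167). The one on the ramp is larger and fits the description, so I choose it. The low end is at the image left (+y) and the bridge at about (345,210). I'll check this in a close crop and take measurements.

```bash
cat >h.py <<'E'
import numpy as np,cv2
from bench import *
def cam(n):
    c=camera_model(n);K=np.array(c["K"],float);R=cv2.Rodrigues(np.array(c["rvec"],float))[0];t=np.array(c["tvec"],float).ravel();return K,R,t
def cloud(n,d):
    K,R,t=cam(n);v,u=np.mgrid[:d.shape[0],:d.shape[1]]
    P=np.stack([(u-K[0,2])/K[0,0]*d,(v-K[1,2])/K[1,1]*d,d],-1)
    return (P-t)@R
def proj(n,P):
    K,R,t=cam(n);q=(np.atleast_2d(P)@R.T+t)@K.T;return q[:,:2]/q[:,2:]
E
python3 - <<'E'
from h import *
z=np.load("/tmp/top0.npz");im,d=z["im"],z["d"];W=cloud("top",d)
tab=W[140:160,220:250].reshape(-1,3);print("table z",np.median(tab[:,2]))
for p in [(285,225),(300,222),(320,215),(330,214),(254,238),(237,245),(344,210),(282,276),(328,262),(277,186)]:
    print(p,W[p[1],p[0]].round(0))
# floor plane
def fl(poly):
    m=np.zeros(d.shape,np.uint8);cv2.fillPoly(m,[np.array(poly)],1);m=(m>0)&(d>0);return W[m]
F=fl([(278,218),(310,208),(318,230),(286,240)])
A=np.c_[F[:,:2],np.ones(len(F))];c=np.linalg.lstsq(A,F[:,2],rcond=None)[0];print("plane",c,"slope",np.degrees(np.arctan(np.hypot(*c[:2]))),"dir",np.degrees(np.arctan2(c[1],c[0])),"res",np.std(A@c-F[:,2]))
cr=im[170:290,215:375];cv2.imwrite("pics/c1.png",cv2.resize(cr,None,fx=5,fy=5,interpolation=cv2.INTER_CUBIC))
E
```

```text
table z -0.38666353638445017
(285, 225) [ 498. -184.   33.]
(300, 222) [ 505. -217.   37.]
(320, 215) [ 522. -262.   41.]
(330, 214) [ 524. -284.   46.]
(254, 238) [ 464. -115.   79.]
(237, 245) [450. -75.  17.]
(344, 210) [ 526. -304.   97.]
(282, 276) [ 384. -178.   47.]
(328, 262) [ 418. -284.   17.]
(277, 186) [ 590. -164.   20.]
plane [  0.04185973  -0.11692671 -11.27616664] slope 7.079528862629808 dir -70.30264447242403 res 1.5641514631908686
```

View pics/c1.png

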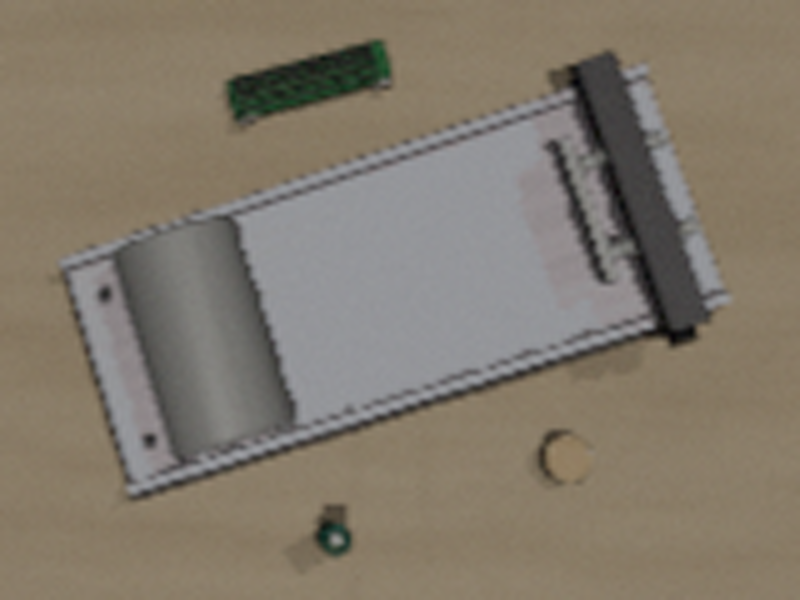

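The crop confirms it: the large steel sleeve lies at the foot (crop 205,335), the stop plate at (580,215) and the bridge at (645,190). The cell is at (333,537), the dowel at (566,457) and the hex set at (310,80). Next I'll fit the ramp frame.

```bash
cat >>h.py <<'E'
def cast(n,uv,nrm,off):
    K,R,t=cam(n);C=-R.T@t;o=[]
    for u,v in uv:
        r=R.T@np.linalg.solve(K,[u,v,1.]);o.append(C+r*(off-nrm@C)/(nrm@r))
    return np.array(o)
E
python3 - <<'E'
from h import *
from scipy.optimize import least_squares
z=np.load("/tmp/top0.npz");im,d=z["im"],z["d"];W=cloud("top",d)
m=np.zeros(d.shape,np.uint8);cv2.fillPoly(m,[np.array([(278,218),(310,208),(318,230),(286,240)])],1);F=W[(m>0)&(d>0)]
full=lambda p:(215+(p[0]+.5)/5-.5,170+(p[1]+.5)/5-.5)
up=[full(p) for p in [(62,262),(570,92)]];lo=[full(p) for p in [(131,494),(655,332)]]
th=np.radians(7);psi=np.radians(-72)
for i in range(5):
    x=np.array([np.cos(psi)*np.cos(th),np.sin(psi)*np.cos(th),np.sin(th)]);y=np.array([-np.sin(psi),np.cos(psi),0]);nz=np.cross(x,y)
    off=np.median(F@nz)
    U=cast("top",up,nz,off+14);L=cast("top",lo,nz,off+14)
    a=[np.arctan2(*(Q[1]-Q[0])[1::-1]) for Q in(U,L)];psi=np.mean(a)
print("psi",np.degrees(a),np.degrees(psi),"off",off,"width(112)",(U@y).mean()-(L@y).mean())
yc=((U@y).mean()+(L@y).mean())/2
print("y up/lo",U@y,L@y,"low end s",(U@x)[0],(L@x)[0])
# sleeve
m=np.zeros(d.shape,np.uint8);cv2.fillPoly(m,[np.array([full(p) for p in [(140,265),(230,240),(270,410),(190,435)]]).astype(int)],1);S=W[(m>0)&(d>0)]
s,n=S@x,S@nz-off
r=least_squares(lambda p:np.hypot(s-p[0],n-p[1])-29,[s.mean(),29],loss="soft_l1").x;print("sleeve s,n",r,"n fixed",least_squares(lambda p:np.hypot(s-p[0],n-29)-29,[s.mean()],loss="soft_l1").x)
st=cast("top",[full(p) for p in [(548,148),(606,282)]],nz,off+44);print("stop s",st@x,"y",st@y-yc)
s0=(U@x)[0]*.5+(L@x)[0]*.5+55
print("s0 from low end",s0,"from sleeve",r[0],"stop rel",(st@x).mean()-r[0])
foot=r[0]*x+yc*y+off*nz;print("foot",foot,"x",x,"y",y,"z",nz)
np.savez("/tmp/f.npz",x=x,y=y,z=nz,foot=foot)
for nm,p in dict(cell=(282,277),dowel=(328,262),hex=(277,186)).items():
    w=W[p[1],p[0]]-foot;print(nm,w@x,w@y,w@nz)
E
```

```text
psi [-70.80001987 -71.46733718] -71.13367852383438 off -9.924667915491849 width(112) 110.88530252392718
y up/lo [457.9985259  459.39804915] [348.51519316 347.11077684] low end s 212.78889961333076 212.41674278787008
sleeve s,n [265.04155758  28.5795719 ] n fixed [264.77021265]
stop s [435.31406673 439.95576798] y [ 32.13747825 -29.99373363]
s0 from low end 267.60282120060043 from sleeve 265.0415575838988 stop rel 172.59335977162687
foot [ 467.04742053 -119.6801996    22.44974965] x [ 0.32095097 -0.9392222   0.12186934] y [0.94627559 0.32336125 0.        ] z [-0.03940782  0.11532199  0.99254615]
cell 30.90109603815462 -99.18860721397421 24.822621304985212
dowel 137.3620407142124 -99.81010198016818 -22.1628569339626
hex 81.27702572465688 102.11654680290948 -12.701564447651204
```

```bash
cat >>h.py <<'E'
from scipy.spatial.transform import Rotation as Ro
def frame():
    f=np.load("/tmp/f.npz");return f["foot"],np.c_[f["x"],f["y"],f["z"]]
def goto(p,Rt=None):
    s=read_state();R=Ro.from_quat(s["ee_rot"]).as_matrix();F,A=frame()
    Rt=np.c_[A[:,0],-A[:,1],-A[:,2]] if Rt is None else Rt
    print("row",np.round(R.T@(p-s["position"])/1000,4),np.round(Ro.from_matrix(R.T@Rt).as_rotvec(),4))
def ramp(s,y,n):
    F,A=frame();return F+A@[s,y,n]
def rs():
    s=read_state();F,A=frame();print("t",round(s["clock"],2),"ramp",np.round(A.T@(s["position"]-F),1),"f",np.round(A.T@s["contact_force"],2),"w",round(s["gripper_width"],1))
E
python3 - <<'E'
from h import *
goto(np.array([400,250,230.]));print(ramp(-62,0,120));goto(ramp(-62,0,120))
E
```

```text
row [0.3285 0.2859 0.0009] [-0.0594  0.1108  0.9983]
[442.41952178 -47.60978498 133.99938856]
row [0.441  0.5645 0.0975] [-0.0594  0.1108  0.9983]
```

```bash
python3 -m handwheel '[[0.33,0.286,0,-0.059,0.111,0.998,-0.6],[0.33,0.286,0,-0.059,0.111,0.998,-0.6],[0.33,0.286,0,-0.059,0.111,0.998,-0.6],[0.33,0.286,0,-0.059,0.111,0.998,-0.6],[0.33,0.286,0,-0.059,0.111,0.998,-0.6],[0.33,0.286,0,-0.059,0.111,0.998,-0.6],[0.33,0.286,0,-0.059,0.111,0.998,-0.6],[0.33,0.286,0,-0.059,0.111,0.998,-0.6]]'; python3 -c "
from h import *
rs();goto(ramp(-62,0,120))"
```

```text
clock: 1.1
position: [402.5, 246.7, 230.9]
ee_rot: [0.81, -0.583, 0.049, 0.035]
contact_force: [-0.1, 1.2, -0.5]
gripper_width: 17.3
grasp_force: 0.0
t 1.1 ramp [-339.4   57.4  251.7] f [-1.23  0.33 -0.33] w 17.3
row [0.2778 0.0557 0.1315] [ 0.0006  0.0009 -0.0056]
```

```bash
python3 -m handwheel '[[0.278,0.056,0.131,0,0,-0.006,-0.6],[0.278,0.056,0.131,0,0,-0.006,-0.6],[0.278,0.056,0.131,0,0,-0.006,-0.6],[0.278,0.056,0.131,0,0,-0.006,-0.6],[0.278,0.056,0.131,0,0,-0.006,-0.6],[0.278,0.056,0.131,0,0,-0.006,-0.6],[0.278,0.056,0.131,0,0,-0.006,-0.6]]'; python3 -c "
from h import *
rs();goto(ramp(-62,0,14))
im,d=get_image('wrist');cv2.imwrite('pics/w1.png',im)"
```

```text
clock: 1.98
position: [443.6, -43.5, 134.7]
ee_rot: [0.814, -0.578, 0.049, 0.034]
contact_force: [0.2, 0.7, 0.2]
gripper_width: 17.1
grasp_force: 0.0
t 1.98 ramp [-65.4   2.4 121.1] f [-0.56  0.37  0.28] w 17.1
row [0.0035 0.0027 0.1071] [-0.0018  0.0016  0.0066]
```

View pics/w1.png

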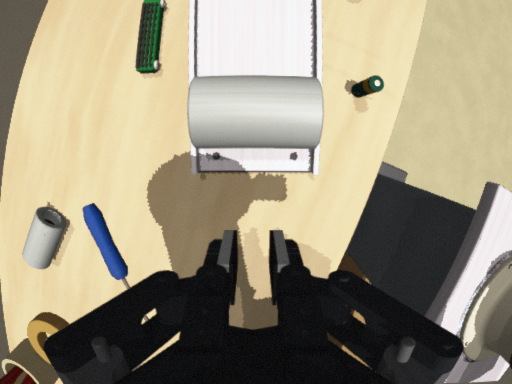

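The wrist view shows the sleeve square ahead at (255,112), the cheeks at columns 192 and 320, and the fingers centred at column 255. The alignment is good, so I'll descend behind the sleeve.

```bash
python3 -m handwheel '[[0.003,0.002,0.03,0,0,0.005,-0.6],[0.003,0.002,0.06,0,0,0.005,-0.6],[0.003,0.002,0.085,0,0,0.005,-0.6],[0.003,0.002,0.1,0,0,0.005,-0.6],[0.003,0.002,0.107,0,0,0.005,-0.6],[0.003,0.002,0.107,0,0,0.005,-0.6]]'; python3 -c "
from h import *
rs();goto(ramp(-42,0,14))"
```

```text
clock: 2.78
position: [447.0, -58.6, 28.9]
ee_rot: [0.813, -0.579, 0.05, 0.034]
contact_force: [0.5, 0.3, 0.1]
gripper_width: 17.1
grasp_force: 0.0
t 2.77 ramp [-63.    0.8  14.3] f [-0.16  0.56  0.11] w 17.1
row [0.021  0.0008 0.0002] [-0.0019  0.0015  0.0034]
```

```bash
python3 -m handwheel '[[0.003,0,0,0,0,0.003,-0.6],[0.006,0,0,0,0,0.003,-0.6],[0.009,0,0,0,0,0.003,-0.6],[0.012,0.001,0,0,0,0.003,-0.6],[0.015,0.001,0,0,0,0.003,-0.6],[0.018,0.001,0,0,0,0.003,-0.6],[0.021,0.001,0,0,0,0.003,-0.6],[0.024,0.001,0,0,0,0.003,-0.6],[0.027,0.001,0,0,0,0.003,-0.6],[0.03,0.001,0,0,0,0.003,-0.6]]'; python3 -c "
from h import *
rs();get_image('wrist')
im,d=get_image('top');W=cloud('top',d);F,A=frame();P=(W-F)@A
m=(abs(P[...,1])<45)&(P[...,2]>50)&(P[...,2]<62)&(P[...,0]>-40)&(d>0)&(P[...,0]<160)
q=P[m];print(len(q),q[:,0].min(),np.median(q[:,0]),q[:,0].max(),q[:,1].min(),q[:,1].max())
cv2.imwrite('pics/t2.png',cv2.resize(im[170:290,215:375],None,fx=4,fy=4))"
```

```text
clock: 4.03
position: [455.4, -88.2, 32.4]
ee_rot: [0.812, -0.581, 0.049, 0.034]
contact_force: [-0.4, 0.9, 0.9]
gripper_width: 17.1
grasp_force: 0.5
t 4.03 ramp [-32.1  -0.8  14. ] f [-0.88 -0.07  1.05] w 17.1
718 -13.273808053115022 8.99597999065941 29.37311619707272 -44.95590324670138 44.83562689763411
```

View pics/t2.png

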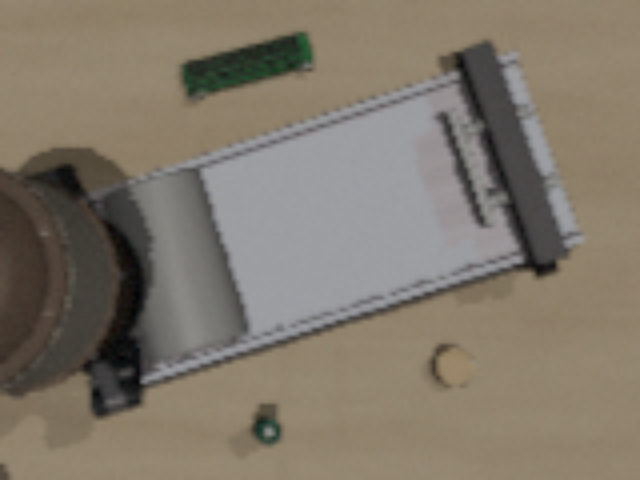

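The sleeve (right edge at about (245,330) in the crop) has begun moving and is still square. The stop and the loose things are untouched. I'll continue.

```bash
python3 -m handwheel '[[0.003,-0.001,0,0,0,0.003,-0.6],[0.006,-0.001,0,0,0,0.003,-0.6],[0.009,-0.001,0,0,0,0.003,-0.6],[0.012,-0.001,0,0,0,0.003,-0.6],[0.015,-0.001,0,0,0,0.003,-0.6],[0.018,-0.001,0,0,0,0.003,-0.6],[0.021,-0.001,0,0,0,0.003,-0.6],[0.024,-0.001,0,0,0,0.003,-0.6],[0.027,-0.001,0,0,0,0.003,-0.6],[0.03,-0.001,0,0,0,0.003,-0.6]]'; python3 -m handwheel '[[0.003,0,0,0,0,0,-0.6],[0.006,0,0,0,0,0,-0.6],[0.009,0,0,0,0,0,-0.6],[0.012,0,0,0,0,0,-0.6],[0.015,0,0,0,0,0,-0.6],[0.018,0,0,0,0,0,-0.6],[0.021,0,0,0,0,0,-0.6],[0.024,0,0,0,0,0,-0.6],[0.027,0,0,0,0,0,-0.6],[0.03,0,0,0,0,0,-0.6]]' ; cat >look.py <<'E'
from h import *
import sys
rs()
im,d=get_image('top');W=cloud('top',d);F,A=frame();P=(W-F)@A
for lo,hi in((-45,-15),(-15,15),(15,45)):
    m=(P[...,1]>lo)&(P[...,1]<hi)&(P[...,2]>40)&(P[...,2]<61)&(d>0)&(P[...,0]>-20)&(P[...,0]<210);q=P[m]
    t=A.T@(read_state()["position"]-F);q=q[q[:,0]>t[0]+25]
    h,e=np.histogram(q[:,0],np.arange(-20,212,4));print(lo,[(int(a),int(b)) for a,b in zip(e,h) if b])
if len(sys.argv)>1: cv2.imwrite(sys.argv[1],cv2.resize(im[170:290,215:375],None,fx=4,fy=4))
E
python3 look.py pics/t3.png; python3 -c "
from h import *
goto(ramp(60,0,14))"
```

```text
clock: 5.38
position: [465.9, -116.1, 36.0]
ee_rot: [0.811, -0.582, 0.049, 0.034]
contact_force: [-0.9, 1.8, 0.0]
gripper_width: 17.1
grasp_force: 0.5
clock: 6.62
position: [475.4, -144.4, 39.6]
ee_rot: [0.811, -0.582, 0.049, 0.034]
contact_force: [-0.3, 1.1, 0.5]
gripper_width: 17.2
grasp_force: 0.5
t 6.62 ramp [28.  -0.1 13.8] f [-1.09  0.13  0.66] w 17.2
-45 [(52, 17), (56, 26), (60, 25), (64, 28), (68, 27), (72, 27), (76, 26), (80, 27), (84, 25), (88, 27), (92, 10), (172, 6), (176, 11), (188, 9), (192, 29), (196, 28), (200, 28), (204, 26)]
-15 [(56, 7), (60, 25), (64, 26), (68, 26), (72, 26), (76, 27), (80, 26), (84, 27), (88, 28), (92, 10), (172, 15), (176, 22), (188, 10), (192, 27), (196, 25), (200, 29), (204, 26)]
15 [(60, 20), (64, 26), (68, 25), (72, 27), (76, 26), (80, 26), (84, 26), (88, 27), (92, 5), (172, 10), (176, 13), (180, 1), (188, 10), (192, 29), (196, 27), (200, 28), (204, 23)]
row [ 0.0318 -0.0002 -0.0002] [-0.0014  0.0016 -0.0049]
```

View pics/t3.png

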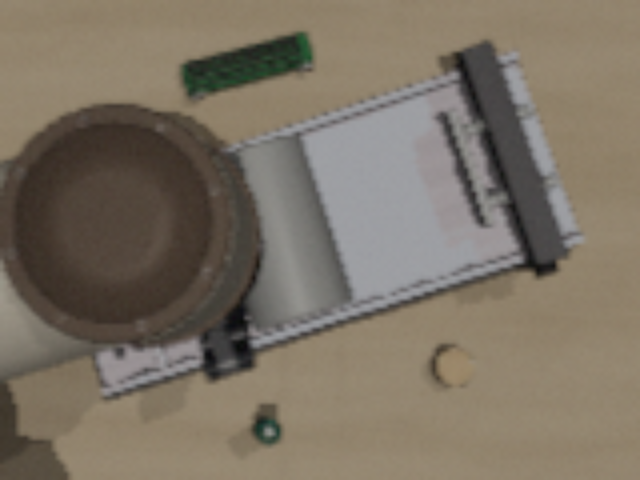

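The sleeve is at about s=67 and square, with the TCP about 40 mm behind its centre. The stop face is at about 172–173, so contact should come near TCP s≈104. I'll continue to about 94.

```bash
python3 -m handwheel '[[0.003,0,0,0,0,0,-0.6],[0.006,0,0,0,0,0,-0.6],[0.009,0,0,0,0,0,-0.6],[0.012,0,0,0,0,0,-0.6],[0.015,0,0,0,0,0,-0.6],[0.018,0,0,0,0,0,-0.6],[0.021,0,0,0,0,0,-0.6],[0.024,0,0,0,0,0,-0.6],[0.027,0,0,0,0,0,-0.6],[0.03,0,0,0,0,0,-0.6]]'; python3 -m handwheel '[[0.003,0,0,0,0,0,-0.6],[0.006,0,0,0,0,0,-0.6],[0.009,0,0,0,0,0,-0.6],[0.012,0,0,0,0,0,-0.6],[0.015,0,0,0,0,0,-0.6],[0.018,0,0,0,0,0,-0.6],[0.021,0,0,0,0,0,-0.6],[0.024,0,0,0,0,0,-0.6],[0.027,0,0,0,0,0,-0.6],[0.03,0,0,0,0,0,-0.6]]' ; python3 -m handwheel '[[0.002,0,0,0,0,0,-0.6],[0.004,0,0,0,0,0,-0.6],[0.006,0,0,0,0,0,-0.6],[0.006,0,0,0,0,0,-0.6]]'
python3 look.py; python3 -c "
from h import *
goto(ramp(104,0,14))"
```

```text
clock: 7.92
position: [484.9, -172.6, 43.2]
ee_rot: [0.811, -0.582, 0.049, 0.034]
contact_force: [-0.3, 1.4, 0.5]
gripper_width: 17.0
grasp_force: 0.5
clock: 9.18
position: [494.4, -200.8, 46.8]
ee_rot: [0.811, -0.582, 0.049, 0.034]
contact_force: [-0.3, 1.4, 1.4]
gripper_width: 17.2
grasp_force: 0.5
clock: 9.68
position: [496.3, -206.4, 47.5]
ee_rot: [0.811, -0.583, 0.05, 0.034]
contact_force: [0.1, -0.0, -0.7]
gripper_width: 17.2
grasp_force: 0.1
t 9.68 ramp [93.9 -0.4 13.7] f [-0.03  0.07 -0.73] w 17.2
-45 [(116, 3), (120, 12), (124, 14), (128, 17), (132, 20), (136, 26), (140, 25), (144, 26), (148, 28), (152, 27), (156, 19), (172, 6), (176, 11), (188, 8), (192, 28), (196, 29), (200, 27), (204, 27)]
-15 [(140, 2), (144, 13), (148, 23), (152, 23), (156, 19), (172, 13), (176, 24), (188, 11), (192, 27), (196, 27), (200, 29), (204, 26)]
15 [(152, 15), (156, 19), (172, 9), (176, 13), (188, 11), (192, 28), (196, 27), (200, 27), (204, 25)]
row [ 0.0101 -0.0005 -0.0003] [-0.0014  0.0016 -0.0048]
```

```bash
python3 -m handwheel '[[0.001,0,0,0,0,0,-0.6],[0.002,0,0,0,0,0,-0.6],[0.003,0,0,0,0,0,-0.6],[0.004,0,0,0,0,0,-0.6],[0.005,0,0,0,0,0,-0.6],[0.006,0,0,0,0,0,-0.6],[0.007,0,0,0,0,0,-0.6]]'; python3 -c "
from h import *
rs()"; for i in 1; do python3 -m handwheel '[[0.001,0,0,0,0,0,-0.6],[0.001,0,0,0,0,0,-0.6]]'; python3 -c "
from h import *
rs()"; python3 -m handwheel '[[0.001,0,0,0,0,0,-0.6],[0.001,0,0,0,0,0,-0.6]]'; python3 -c "
from h import *
rs()"; done
```

```text
clock: 10.6
position: [498.5, -213.0, 48.4]
ee_rot: [0.811, -0.582, 0.049, 0.034]
contact_force: [-1.2, 1.5, 0.3]
gripper_width: 16.7
grasp_force: 0.5
t 10.6 ramp [100.8  -0.4  13.7] f [-1.75 -0.68  0.5 ] w 16.7
clock: 10.85
position: [498.8, -213.9, 48.5]
ee_rot: [0.811, -0.582, 0.05, 0.034]
contact_force: [-0.8, 0.4, 0.3]
gripper_width: 17.6
grasp_force: 0.1
t 10.85 ramp [101.9  -0.4  13.7] f [-0.64 -0.65  0.41] w 17.6
clock: 11.1
position: [499.1, -214.8, 48.6]
ee_rot: [0.811, -0.582, 0.049, 0.034]
contact_force: [-0.5, -0.2, -0.2]
gripper_width: 17.0
grasp_force: 0.1
t 11.1 ramp [102.8  -0.5  13.7] f [-0.03 -0.56 -0.19] w 17.0
```

```bash
R="from h import *
rs()"
python3 -m handwheel '[[0.001,0,0,0,0,0,-0.6],[0.001,0,0,0,0,0,-0.6]]' >/dev/null; python3 -c "$R"
python3 -m handwheel '[[0.001,0,0,0,0,0,-0.6],[0.001,0,0,0,0,0,-0.6]]' >/dev/null; python3 -c "$R"
python3 -m handwheel '[[0.001,0,0,0,0,0,-0.6],[0.001,0,0,0,0,0,-0.6]]' >/dev/null; python3 -c "$R"
python3 look.py
```

```text
t 11.35 ramp [103.8  -0.4  13.7] f [-0.42  0.84 -0.44] w 16.9
t 11.6 ramp [104.8  -0.4  13.7] f [-0.54 -0.31 -0.26] w 17.5
t 11.85 ramp [105.9  -0.4  13.7] f [-1.07  0.19 -0.12] w 17.0
t 11.85 ramp [105.9  -0.4  13.7] f [-1.07  0.19 -0.12] w 17.0
-45 [(128, 2), (132, 11), (136, 11), (140, 16), (144, 19), (148, 20), (152, 23), (156, 26), (160, 25), (164, 25), (168, 19), (172, 6), (176, 11), (188, 10), (192, 26), (196, 28), (200, 28), (204, 27)]
-15 [(156, 2), (160, 10), (164, 15), (168, 13), (172, 12), (176, 24), (188, 10), (192, 27), (196, 26), (200, 28), (204, 27)]
15 [(172, 10), (176, 13), (188, 11), (192, 28), (196, 27), (200, 28), (204, 25)]
```

Almost touching now. I'll go on in 1 mm steps and watch for the force to rise.

```bash
R="from h import *
rs()"
python3 -m handwheel '[[0.001,0,0,0,0,0,-0.6],[0.001,0,0,0,0,0,-0.6]]' >/dev/null; python3 -c "$R"
python3 -m handwheel '[[0.001,0,0,0,0,0,-0.6],[0.001,0,0,0,0,0,-0.6]]' >/dev/null; python3 -c "$R"
python3 -m handwheel '[[0.001,0,0,0,0,0,-0.6],[0.001,0,0,0,0,0,-0.6]]' >/dev/null; python3 -c "$R"
```

```text
t 12.15 ramp [106.5  -0.7  13.6] f [-2.43  0.71  1.17] w 17.3
t 12.4 ramp [107.3  -0.8  13.6] f [-4.94 -0.27  1.45] w 17.3
t 12.65 ramp [108.2  -0.7  13.6] f [-5.04 -0.19  1.9 ] w 16.9
```

Contact came at TCP s≈106.3. Half-way in is about s≈112.3.

```bash
R="from h import *
rs()"
python3 -m handwheel '[[0.0005,0,0,0,0,0,-0.6],[0.001,0,0,0,0,0,-0.6],[0.0015,0,0,0,0,0,-0.6],[0.002,0,0,0,0,0,-0.6],[0.002,0,0,0,0,0,-0.6]]' >/dev/null; python3 -c "$R"
python3 -m handwheel '[[0.0005,0,0,0,0,0,-0.6],[0.001,0,0,0,0,0,-0.6],[0.0015,0,0,0,0,0,-0.6],[0.0015,0,0,0,0,0,-0.6]]' >/dev/null; python3 -c "$R"
python3 look.py pics/t4.png
```

```text
t 13.28 ramp [110.   -0.8  13.6] f [-7.41  0.4   3.47] w 17.0
t 13.78 ramp [111.4  -0.8  13.6] f [-6.63  0.63  1.98] w 17.0
t 13.78 ramp [111.4  -0.8  13.6] f [-6.63  0.63  1.98] w 17.0
-45 [(136, 7), (140, 10), (144, 14), (148, 13), (152, 17), (156, 21), (160, 22), (164, 25), (168, 25), (172, 24), (176, 9), (180, 13), (188, 9), (192, 27), (196, 27), (200, 25), (204, 30)]
-15 [(164, 3), (168, 7), (172, 12), (176, 10), (180, 28), (184, 2), (188, 11), (192, 27), (196, 27), (200, 27), (204, 29)]
15 [(180, 9), (188, 9), (192, 29), (196, 26), (200, 27), (204, 27)]
```

View pics/t4.png

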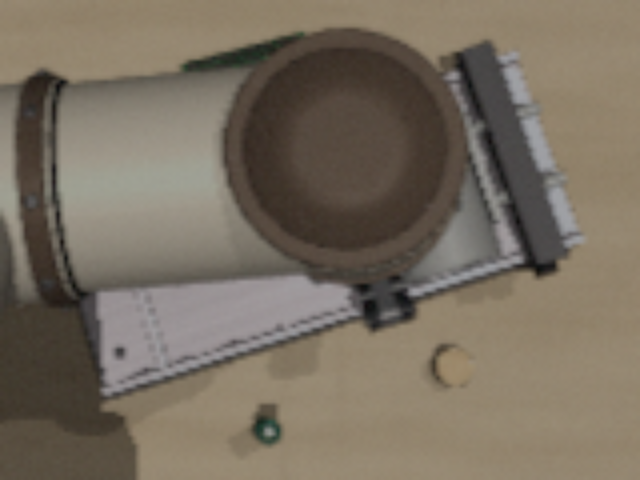

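The sleeve is against the plate (crop about (490,225)), clearly pushed toward the bridge, and the loose things are undisturbed. I'll measure the plate travel from the depth and then trim.

```bash
cat >pl.py <<'E'
from h import *
rs()
F,A=frame();z=np.load("/tmp/top0.npz")["d"]
D=[z,get_image('top')[1],get_image('scene')[1]]
for d,n in zip([z,D[1],np.load("/tmp/scene0.npz")["d"],D[2]],["top","top","scene","scene"]):
    P=(cloud(n,d)-F)@A;m=(d>0)&(P[...,1]>-31)&(P[...,1]<31)&(P[...,2]>42)&(P[...,2]<48)&(P[...,0]>165)&(P[...,0]<187)
    q=P[m];print(n,len(q),np.percentile(q[:,0],[5,25,50,75,90,97]).round(1) if len(q) else "")
E
python3 pl.py
```

```text
t 13.82 ramp [111.4  -0.8  13.6] f [-7.19  0.08  2.67] w 16.8
top 68 [174.5 175.6 176.9 178.1 179.  179.3]
top 86 [172.6 175.1 180.5 182.6 183.5 183.9]
scene 50 [176.2 177.6 179.  180.2 180.6 180.8]
scene 109 [172.8 174.9 177.3 183.5 185.2 185.5]
```

```bash
python3 -m handwheel '[[0.0005,0,0,0,0,0,-0.6],[0.001,0,0,0,0,0,-0.6],[0.0012,0,0,0,0,0,-0.6],[0.0012,0,0,0,0,0,-0.6],[0.0012,0,0,0,0,0,-0.6],[0.0012,0,0,0,0,0,-0.6],[0.0012,0,0,0,0,0,-0.6],[0.0012,0,0,0,0,0,-0.6]]' >/dev/null; python3 pl.py
```

```text
t 14.93 ramp [112.5  -0.8  13.6] f [-7.05  0.29  3.46] w 16.7
top 68 [174.5 175.6 176.9 178.1 179.  179.3]
top 80 [173.1 176.1 181.5 183.7 184.6 185.1]
scene 50 [176.2 177.6 179.  180.2 180.6 180.8]
scene 102 [174.5 176.4 181.7 184.7 186.2 186.4]
```

The plate is about 5.7–6 mm in, at a steady push of about 7 N.

```bash
python3 -c "
from bench import *
print(job_done())"
```

```text
the job is handed in; nothing more can be done
None
```

I pushed the sleeve up the ramp to the stop and handed the job in with the fingertips still holding it there; the plate is about 6 mm in (half-way) at about 7–8 N, the dowel and cell looked undisturbed in the last picture, and the hex set, partly hidden by the arm there, was not fully checked.

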